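# Make up two station kits at the cold store counter

### The arm

A 6-joint arm with a two-finger parallel gripper is mounted at the origin on the work surface. World frame = base frame: x ahead of the robot, y to its left, z up, the work surface at z = 0. Lengths are in m, angles in rad, forces in N, time in s.
With the tool pointing down it reaches from about 0.225 to 0.875 m from the base axis. Payload 3.4 kg.
Tool frame: the origin (TCP) lies at the very end of the fingers, on their centre line; the grasp point (between the pads) lies 19 mm behind it; z points along the fingers, y is the direction in which the jaws open and shut (so a half turn about z gives the same grasp; the last joint's range is limited). The gripper opens to 85 mm and grips with 20 to 120 N. Pads are 22 mm wide; open, the fingers measure 114 mm over their backs; the gripper's body (76 mm by 85 mm) begins 54 mm behind the grasp point. The pads swing forward as they close: fully open they stand 13 mm farther back than shut.
Start: joints at [1.202, 0.276, 1.505, -0, 1.361, -0.121], TCP at [0.141, 0.557, 0.231] pointing down, gripper open.
Joint ranges: [-2.89, 2.89], [-0.75, 2.08], [0.22, 2.7], [-1.18, 4.32], [0.11, 2.71], [-2.7, 2.7]. Speed limits (rad/s): [2.57, 2.57, 3.14, 3.14, 3.14, 3.14].

### API

Orientations are given as a unit quaternion [w, x, y, z].
In Python, from rig import telemetry, optics, order gives the robot as it stands.
- The arm moves only by the shell command python3 -m creep 'ROWS' [FORCE]. ROWS is a JSON object of lists of equal length, an entry for each row: "slide": the shift along the world's x, y, z normalised to -1 to 1, where 1 is 0.15 m, a list of three; "twist": the turn, a rotation vector about the world's x, y, z normalised to -1 to 1, where 1 is 360 degrees, a list of three; "fingers": the gripper's target within -1 to 1 (fully open at 1, half-way at 0, shut at -1). A call has 1 to 20 rows; each row is the pose to reach, as a shift and turn from the pose commanded when the call began, turning the shorter way round; what a row does not reach only later rows make up. A row lasts 1/10 s, in which the tool goes at most 50 mm and 8.59 degrees, less where a joint would pass 70% of its speed; a pose out of reach is approached as far as the arm can. A call with a number of a shift or a turn outside -1 to 1 is refused whole. A call with a gripper value outside its range is refused whole. The fingers move at their own pace and stop on an object; FORCE is the grip in N (left out, the last holds). Time passes only in rows, so rows that repeat a pose let the fingers close. It gives the time, the measured TCP pose, the force and the opening at its end, in the units of the state.
- telemetry.get_state(): the state, without advancing time (a new reading comes with each control period).
- optics.get_image(name): name is "scene" or "top" or "wrist"; returns a dict with "img" (420x560x3 uint8, blue, green, red), "depth" (420x560 float32, m along the optical axis (not along the pixel's ray), 0 where there is no reading), "fovy" (degrees; the focal length in pixels is half the picture's height over the tangent of half this angle, whatever the lens; pixels are square), "cx", "cy" (the principal point, pixels), "world_from_camera" (4x4, takes a point from camera to world coordinates). Camera axes: x right, y down, z forward; pixel columns grow to the right and rows downward; lengths in m; the calibration is good to about 2 mm. The wrist camera is an equidistant fisheye: a pixel r from the principal point sees the ray r / f radians off the axis. A picture is of the moment at which its call begins.
- order.sign_off(): hands the job in, once; it reports no verdict.
The state is a dict: "clock": time; "qpos": joint angles; "qd": joint speeds; "effort": joint torques, N m; "position": TCP position; "ee_rot": TCP orientation; "contact_force": force on the tool from outside, world axes, zero at the start; "moment": the same for the moment, N m; "width": finger opening in m.
Only numpy, scipy, OpenCV 4.12 (cv2) and the standard library are available. Lean on these libraries where they do the work, as an engineer would, in place of code of your own. Each camera call takes 0.05 s, during which the arm holds its last target.

### The job

Make up the two station kits from the stock on the counter: the long pink basket gets the clear tub of mushrooms, the squeeze bottle and the steel shaker; the short pink basket gets the small jar and the gable-top carton. Stand every piece upright on the floor of its basket, side by side, and let go of it. Leave the large jar and the small steel bowl standing where they are.

Things in the scene. Friction and masses are not known exactly. Their poses are not given: they have to be found in the camera images.
- long_basket: The long basket (wok station): perforated pink plastic basket, inside 240 mm long (its x) by 100 mm wide (its y); walls 4 mm, outside of the rim lip 260 x 114 mm; rim 36 mm above the counter, flat undivided floor 5 mm above the counter; does not shift. Origin: centre of its underside, z up. It takes three pieces in a row along x.
- short_basket: The short basket (soup station): same make, only shorter: perforated pink plastic basket, inside 165 mm long (its x) by 100 mm wide (its y); walls 4 mm, outside of the rim lip 185 x 114 mm; rim 36 mm above the counter, flat undivided floor 5 mm above the counter; does not shift. Origin: centre of its underside, z up. It takes two pieces in a row along x.
- tub_mid (a point): Clear square plastic tub with a flat clear lid in a white frame, brown shiitake mushrooms seen inside: upright-sided block 58 x 58 mm, 76 mm high, side faces along its x and y axes, about 0.15 kg. Loose. Point at its centre, 38 mm above its underside, z up.
- bottle_mid (a point): Off-white plastic squeeze bottle with a pointed nozzle: round body 50 mm across, straight-sided up to 75 mm above its underside, then shoulder, cap and conical nozzle to 118 mm, about 0.22 kg. Loose. Point on its axis at half height, 59 mm above its underside, z up.
- shaker_mid (a point): Steel spice shaker with a domed, perforated top: straight cylinder 52 mm across up to 76 mm above its underside, dome to 91 mm, about 0.18 kg. Loose. Point on its axis at half height, 45.5 mm above its underside, z up.
- jar_mid (a point): The small jar: amber glass with a flat steel screw lid, 60 mm across, 80 mm high in all; glass straight-sided up to 57 mm above its underside, lid 57 mm across from 64 to 80 mm, about 0.25 kg. Loose. Point on its axis at half height, 40 mm above its underside, z up.
- carton_mid (a point): Off-white gable-top drink carton: square body 50 x 50 mm, 70 mm high, side faces along its x and y axes, with a pitched roof and an upright ridge fin along its y axis to 102 mm, about 0.26 kg. Loose. Point on its axis at half height, 51 mm above its underside, z up.
- large_jar_mid (a point): The large jar, to be left alone: the same shape as the small jar but 84 mm across and 106 mm high, about 0.6 kg. Loose; stands among the stock. Point on its axis at half height, 53 mm above its underside, z up.
- bowl: Small empty steel bowl, to be left alone: 96 mm across the rim, 40 mm high. Loose. Origin: centre of its underside on the counter, z up.

How it is judged:
At the end, for the whole second after the job is handed in: Tub, bottle and shaker in the long basket, small jar and carton in the short one: centres 15 mm or more inside the walls, undersides on the basket floor within 6 mm, upright within 0.12 rad, at rest. Large jar and bowl upright, within 30 mm of their start (x of tub_mid in the frame of long_basket between -0.105 and 0.105 m and y of tub_mid in the frame of long_basket between -0.035 and 0.035 m and z of tub_mid in the frame of long_basket between 0.037 and 0.049 m and angle between each of tub_mid, bottle_mid, shaker_mid, jar_mid, carton_mid, large_jar_mid, bowl's own z axis and vertical below 0.12 rad and linear speed of each of tub, bottle, shaker, jar, carton below 0.02 m/s and x of bottle_mid in the frame of long_basket between -0.105 and 0.105 m and y of bottle_mid in the frame of long_basket between -0.035 and 0.035 m and z of bottle_mid in the frame of long_basket between 0.058 and 0.07 m and x of shaker_mid in the frame of long_basket between -0.105 and 0.105 m and y of shaker_mid in the frame of long_basket between -0.035 and 0.035 m and z of shaker_mid in the frame of long_basket between 0.0445 and 0.0565 m and x of jar_mid in the frame of short_basket between -0.0675 and 0.0675 m and y of jar_mid in the frame of short_basket between -0.035 and 0.035 m and z of jar_mid in the frame of short_basket between 0.039 and 0.051 m and x of carton_mid in the frame of short_basket between -0.0675 and 0.0675 m and y of carton_mid in the frame of short_basket between -0.035 and 0.035 m and z of carton_mid in the frame of short_basket between 0.05 and 0.062 m and distance of each of large_jar_mid, bowl from where it was at the start of the episode below 0.03 m); the robot touches nothing.
It fails at once if the large jar is pushed more than 30 mm or tipped (distance of large_jar_mid from where it was at the start of the episode above 0.03 m or angle between large_jar_mid's own z axis and vertical above 0.35 rad).
It fails at once if the bowl is pushed more than 30 mm or tipped (distance of bowl from where it was at the start of the episode above 0.03 m or angle between bowl's own z axis and vertical above 0.35 rad).
It also fails if it takes over 120 s, if anything falls off the work surface, if the arm or the gripper's body presses on something with over 40 N, if the wrist force passes 120 N, or if a joint passes its speed limit or range.

## Working session

There is one attempt and no reset: what is moved stays moved. The work goes in short steps, Python scripts to look and compute and a shell command to move; the robot and the scene stay as the last step left them, time stands still between calls to the robot, and variables do not carry over. Pictures are saved under pics/ and viewed, and the job is handed in when it is done.

```bash
mkdir -p pics; ls; cat > h.py <<'E'
import numpy as np, cv2
from rig import telemetry, optics, order
def K(d):
    return d["img"].shape[0]/2/np.tan(np.radians(d["fovy"])/2)
def grab(n,tag):
    d=optics.get_image(n); cv2.imwrite(f"pics/{tag}.png",d["img"]); np.savez(f"pics/{tag}.npz",**{k:v for k,v in d.items()}); return d
def load(tag):
    d=np.load(f"pics/{tag}.npz"); return {k:d[k] for k in d.files}
def cloud(d):
    f=K(d); h,w=d["depth"].shape; u,v=np.meshgrid(np.arange(w),np.arange(h)); z=d["depth"]
    P=np.stack([(u-d["cx"])/f*z,(v-d["cy"])/f*z,z],-1); T=d["world_from_camera"]
    W=P@T[:3,:3].T+T[:3,3]; W[z==0]=np.nan; return W
E
python3 - <<'E'
from h import *
for n in ["scene","top","wrist"]:
    d=grab(n,n+"0"); print(n,d["fovy"],d["cx"],d["cy"],np.round(d["world_from_camera"],3).tolist())
s=telemetry.get_state(); print(s)
E
```

```text
pics
scene 50.78524459883229 275.93783169610566 209.1229341905563 [[-0.808, 0.45, -0.38, 0.879], [0.589, 0.633, -0.502, 0.463], [0.014, -0.63, -0.777, 0.787], [0.0, 0.0, 0.0, 1.0]]
top 48.37252232622896 278.1283045659689 201.48925687628522 [[0.007, -0.997, 0.075, 0.452], [-1.0, -0.006, 0.013, 0.009], [-0.013, -0.075, -0.997, 1.001], [0.0, 0.0, 0.0, 1.0]]
wrist 65.70646984690485 282.2691073131391 202.64385336535452 [[0.246, 0.926, 0.287, 0.068], [0.969, -0.234, -0.075, 0.575], [-0.002, 0.296, -0.955, 0.373], [0.0, 0.0, 0.0, 1.0]]
{'clock': 0.15, 'qpos': array([ 1.20202288e+00,  2.76448365e-01,  1.50585116e+00, -1.82969214e-05,
        1.36069702e+00, -1.21009653e-01]), 'qd': array([-0.00137934, -0.00013769, -0.0032523 , -0.00013668,  0.00045442,
       -0.00015425]), 'effort': array([-1.14689005e-04, -4.17145693e+01, -2.46030664e+01, -3.23939248e-04,
        7.74521119e-03, -1.79846904e-05]), 'position': array([0.14088326, 0.5570624 , 0.23063568]), 'ee_rot': array([-1.61508678e-04,  1.23563345e-01,  9.92336438e-01, -6.83171923e-04]), 'contact_force': array([-0.99875825, -0.61580258, -0.04610188]), 'moment': array([ 0.02269018, -0.03735977, -0.03211012]), 'width': 0.08520003627726483}
```

View pics/top0.png

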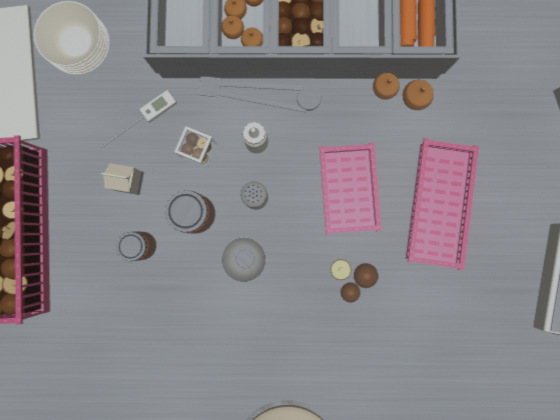

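View pics/scene0.png

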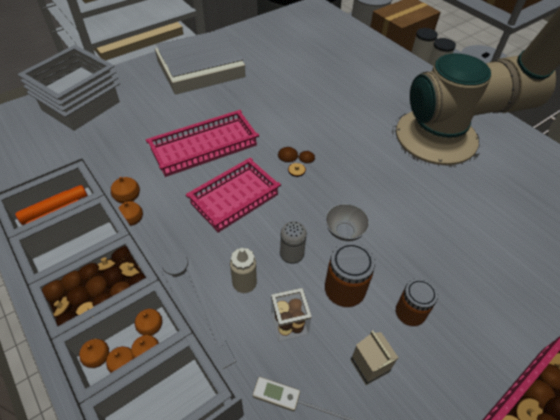

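View pics/wrist0.png

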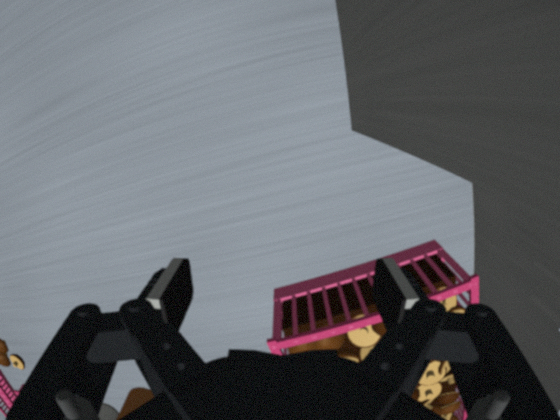

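The top view shows the tub at (194,145), bottle (255,133), shaker (254,195), large jar (187,212), small jar (132,247), carton (120,178) and bowl (244,260). The short basket is at (350,189) and the long one at (443,204). The scene view agrees. Next I fuse the depth from both cameras into a height map.

```bash
cat > m.py <<'E'
from h import *
import sys
def hm(tags,x0=.25,x1=.7,y0=-.45,y1=.5,res=.001):
    # rows: x decreasing (as top view), cols: y decreasing
    H=np.zeros((int((x1-x0)/res),int((y1-y0)/res)),np.float32)
    for t in tags:
        W=cloud(load(t)).reshape(-1,3); W=W[~np.isnan(W[:,0])]
        i=((x1-W[:,0])/res).astype(int); j=((y1-W[:,1])/res).astype(int)
        ok=(i>=0)&(i<H.shape[0])&(j>=0)&(j<H.shape[1])&(W[:,2]<.2)
        np.maximum.at(H,(i[ok],j[ok]),W[ok,2])
    return H
E
python3 - <<'E'
from m import *
for t in ["top0","scene0"]:
    H=hm([t]); print(t)
    W=cloud(load(t)).reshape(-1,3); W=W[~np.isnan(W[:,0])]
    fl=W[(W[:,0]>.3)&(W[:,0]<.6)&(abs(W[:,1])<.3)&(W[:,2]<.012)&(W[:,2]>-.02)]; print("table z",np.median(fl[:,2]))
    B=cv2.morphologyEx((H>.02).astype(np.uint8),cv2.MORPH_CLOSE,np.ones((5,5)))
    n,l,s,c=cv2.connectedComponentsWithStats(B)
    for k in range(1,n):
        if s[k,4]<300: continue
        ys,xs=np.where((l==k)&(H>.02)); hh=H[ys,xs]; top=np.percentile(hh,97)
        r=cv2.minAreaRect(np.stack([xs,ys],1).astype(np.float32))
        print("c=(%.3f,%.3f) top %.3f rect ctr (%.3f,%.3f) size %s ang %.1f"%(.7-c[k,1]/1000,.5-c[k,0]/1000,top,.7-r[0][1]/1000,.5-r[0][0]/1000,np.round(r[1]),r[2]))
        m=hh>top-.008; print("    top pts ctr %.3f %.3f"%(.7-ys[m].mean()/1000,.5-xs[m].mean()/1000), np.round(cv2.minAreaRect(np.stack([xs[m],ys[m]],1).astype(np.float32))[1:][0]),m.sum())
    cv2.imwrite(f"pics/hm_{t}.png",cv2.applyColorMap(np.clip(H*2000,0,255).astype(np.uint8),cv2.COLORMAP_JET)[:,:800])
d=load("top0")["img"]
cv2.imwrite("pics/topc.png",cv2.resize(d[110:290,90:290],None,fx=4,fy=4,interpolation=cv2.INTER_CUBIC)[:, :800][:600])
d=load("scene0")["img"]
cv2.imwrite("pics/scenec.png",cv2.resize(d[200:390,210:450],None,fx=3.1,fy=3.1,interpolation=cv2.INTER_CUBIC))
E
```

```text
top0
table z 0.0014663943818460368
c=(0.654,0.069) top 0.118 rect ctr (0.655,0.070) size [46. 48.] ang 90.0
    top pts ctr 0.656 0.070 [10. 12.] 33
c=(0.636,0.194) top 0.079 rect ctr (0.637,0.194) size [60. 59.] ang 22.0
    top pts ctr 0.637 0.194 [59. 58.] 826
c=(0.526,-0.318) top 0.040 rect ctr (0.524,-0.318) size [117. 261.] ang 7.9
    top pts ctr 0.525 -0.318 [117. 261.] 1819
c=(0.555,-0.127) top 0.040 rect ctr (0.555,-0.126) size [185. 115.] ang 85.8
    top pts ctr 0.554 -0.127 [185. 115.] 1362
c=(0.569,0.341) top 0.103 rect ctr (0.570,0.342) size [53. 51.] ang 8.7
    top pts ctr 0.569 0.340 [50.  4.] 47
c=(0.536,0.071) top 0.093 rect ctr (0.536,0.071) size [51. 51.] ang 26.6
    top pts ctr 0.537 0.070 [44. 43.] 359
c=(0.501,0.197) top 0.110 rect ctr (0.501,0.197) size [81. 82.] ang 56.3
    top pts ctr 0.501 0.199 [79. 79.] 1345
c=(0.432,0.310) top 0.084 rect ctr (0.433,0.310) size [59. 58.] ang 80.5
    top pts ctr 0.432 0.311 [57. 55.] 644
c=(0.406,0.093) top 0.043 rect ctr (0.406,0.092) size [93. 94.] ang 45.0
    top pts ctr 0.404 0.094 [93. 94.] 331
c=(0.374,-0.160) 
[... 841 characters left out ...]
 101
c=(0.542,0.074) top 0.091 rect ctr (0.541,0.074) size [49. 50.] ang 74.1
    top pts ctr 0.541 0.074 [42. 44.] 294
c=(0.506,0.201) top 0.108 rect ctr (0.506,0.201) size [82. 82.] ang 80.5
    top pts ctr 0.505 0.202 [79. 80.] 1274
c=(0.436,0.313) top 0.082 rect ctr (0.436,0.313) size [59. 59.] ang 66.8
    top pts ctr 0.437 0.313 [57. 57.] 735
c=(0.402,0.087) top 0.041 rect ctr (0.409,0.092) size [95. 93.] ang 45.0
    top pts ctr 0.401 0.088 [95. 93.] 281
c=(0.380,-0.155) top 0.032 rect ctr (0.380,-0.155) size [39. 47.] ang 40.1
    top pts ctr 0.380 -0.156 [37. 42.] 137
c=(0.342,-0.127) top 0.027 rect ctr (0.342,-0.127) size [30. 30.] ang 11.3
    top pts ctr 0.344 -0.126 [30. 30.] 90
```

View pics/topc.png

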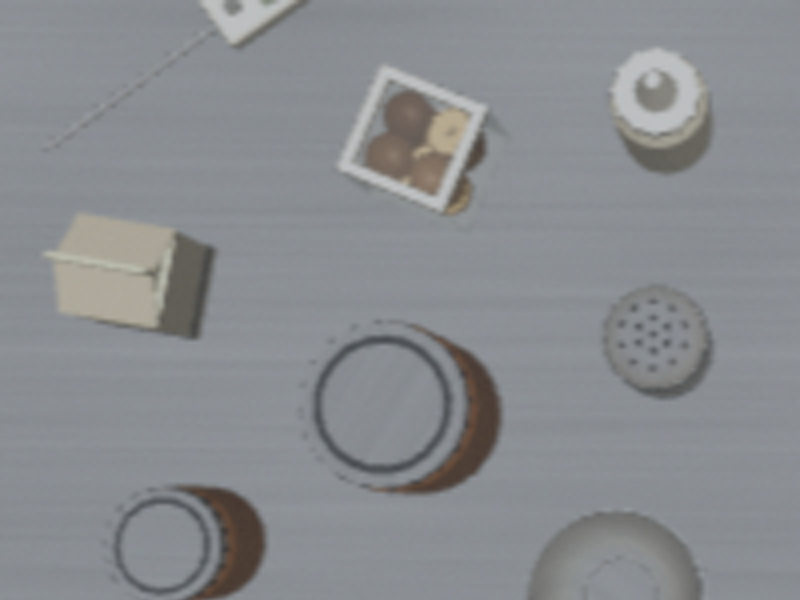

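View pics/hm_top0.png

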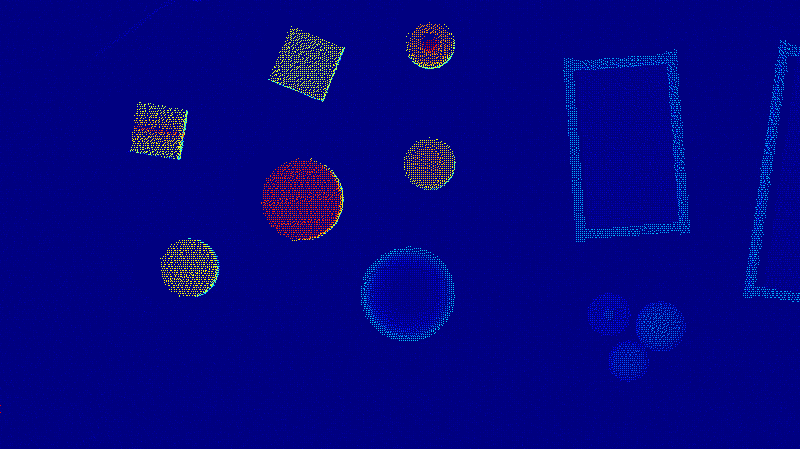

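View pics/scenec.png

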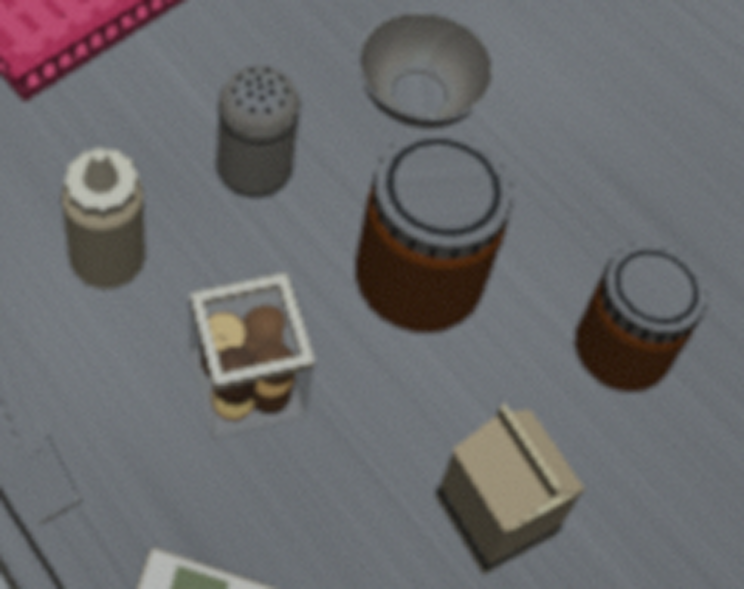

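Both views agree to about 4 mm, so I take the averages:

| Item | x (m) | y (m) | Angle |
|---|---|---|---|
| Small jar | .4345 | .312 | – |
| Carton | .571 | .342 | fin along 81° |
| Tub | .6385 | .195 | faces at 68° / −22° |
| Shaker | .539 | .072 | – |
| Bottle | .658 | .072 | – |
| Long basket | .525 | −.318 | x axis −7.9° |
| Short basket | .556 | −.126 | x axis +4.2° |

All grasps will be high so the fingers stay above the 36 mm rims. I start with the small jar, gripping it by the lid.

```bash
python3 -m creep '{"slide":[[1,-0.82,0],[1,-0.82,0],[1,-0.82,0],[1,-0.82,0],[1,-0.82,0],[1,-0.82,0]],"twist":[[0,0,0.051],[0,0,0.051],[0,0,0.051],[0,0,0.051],[0,0,0.051],[0,0,0.051]],"fingers":[1,1,1,1,1,1]}' 40
python3 -m creep '{"slide":[[0.96,-0.81,0],[0.96,-0.81,0],[0.96,-0.81,0],[0.96,-0.81,0],[0.96,-0.81,0],[0.96,-0.81,0]],"twist":[[0,0,0],[0,0,0],[0,0,0],[0,0,0],[0,0,0],[0,0,0]],"fingers":[1,1,1,1,1,1]}'
```

```text
clock: 0.75
position: [0.2917, 0.4337, 0.2312]
ee_rot: [-0.0, -0.035, 0.999, 0.0]
contact_force: [-0.5, -0.4, -0.2]
width: 0.0854
clock: 1.35
position: [0.4344, 0.3139, 0.231]
ee_rot: [-0.001, -0.036, 0.999, 0.0]
contact_force: [-0.4, 0.5, 0.1]
width: 0.0854
```

```bash
python3 - <<'E'
from h import *
d=grab("wrist","w1")
E
```

```text
(no output)
```

View pics/w1.png

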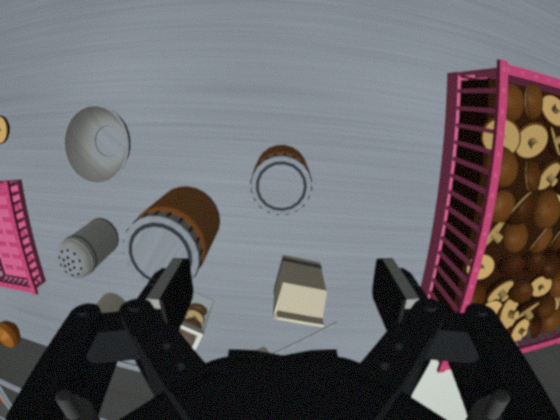

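The wrist view has the jar lid at about (282,186), midway between the fingers, and the carton at (302,300). A quick third measurement from this view:

```bash
cat >> h.py <<'E'
def fish(d,u,v,zw):
    f=K(d); a=np.array([u-d["cx"],v-d["cy"]]); r=np.hypot(*a); t=r/f
    ray=np.array([*(a/r*np.sin(t)),np.cos(t)]); T=d["world_from_camera"]; w=T[:3,:3]@ray
    return T[:3,3]+w*(zw-T[2,3])/w[2]
E
python3 - <<'E'
from h import *
d=load("w1"); print(fish(d,282,186,.08), fish(d,165,248,.106),fish(d,299,305,.085))
print(d["depth"][186,282])
E
```

```text
[0.4335229  0.31272233 0.08      ] [0.49463413 0.20576991 0.106     ] [0.56100437 0.34010875 0.085     ]
0.30336922
```

```bash
python3 -m creep '{"slide":[[0,0,-0.33],[0,0,-0.66],[0,0,-1],[0,0,-1],[0,0,-1]],"twist":[[0,0,0],[0,0,0],[0,0,0],[0,0,0],[0,0,0]],"fingers":[1,1,1,1,1]}' 40
python3 -m creep '{"slide":[[0,0,-0.1],[0,0,-0.2],[0,0,-0.2],[0,0,-0.2],[0,0,-0.2],[0,0,-0.2],[0,0,-0.2],[0,0,-0.2],[0,0,-0.2],[0,0,-0.2]],"twist":[[0,0,0],[0,0,0],[0,0,0],[0,0,0],[0,0,0],[0,0,0],[0,0,0],[0,0,0],[0,0,0],[0,0,0]],"fingers":[1,1,-0.3,-1,-1,-1,-1,-1,-1,-1]}' 40
python3 - <<'E'
from h import *
grab("scene","s2"); grab("wrist","w2")
d=cv2.hconcat([cv2.resize(cv2.imread("pics/s2.png")[200:400,260:530],(400,300)),cv2.resize(cv2.imread("pics/w2.png"),(400,300))]); cv2.imwrite("pics/c2.png",d)
E
```

```text
clock: 1.9
position: [0.4338, 0.3142, 0.0815]
ee_rot: [-0.001, -0.037, 0.999, -0.0]
contact_force: [0.5, 1.0, 0.2]
width: 0.085
clock: 2.9
position: [0.4366, 0.3139, 0.0542]
ee_rot: [0.002, -0.036, 0.999, 0.001]
contact_force: [-0.1, -0.9, 5.5]
width: 0.0559
```

View pics/c2.png

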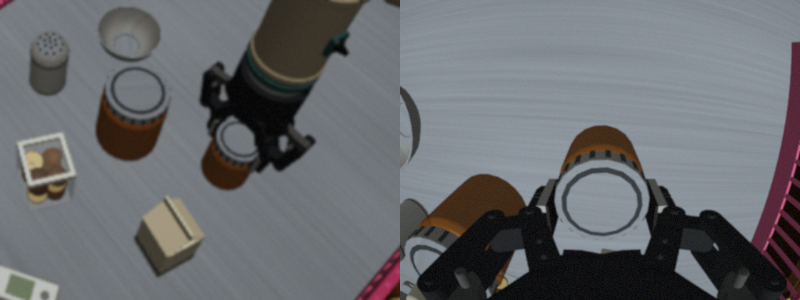

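The scene view (left) shows the fingers around the small jar's lid. The wrist view (right) has the lid centred between the pads, and the width of .056 matches the lid. Lifting.

```bash
python3 -m creep '{"slide":[[0,0,0.15],[0,0,0.4],[0,0,0.7],[0,0,1],[0,0,1],[0,0,1]],"twist":[[0,0,0],[0,0,0],[0,0,0],[0,0,0],[0,0,0],[0,0,0]],"fingers":[-1,-1,-1,-1,-1,-1]}' 40
python3 -m creep '{"slide":[[0.1,-0.25,0.2],[0.2,-0.5,0.2],[0.3,-0.75,0.2],[0.4,-1,0.2],[0.4,-1,0.2],[0.4,-1,0.2]],"twist":[[0,0,0],[0,0,0],[0,0,0],[0,0,0],[0,0,0],[0,0,0]],"fingers":[-1,-1,-1,-1,-1,-1]}'
python3 -m creep '{"slide":[[0.05,-0.25,0],[0.1,-0.5,0],[0.15,-0.75,0],[0.16,-1,0],[0.16,-1,0],[0.16,-1,0]],"twist":[[0,0,0],[0,0,0],[0,0,0],[0,0,0],[0,0,0],[0,0,0]],"fingers":[-1,-1,-1,-1,-1,-1]}'
python3 -m creep '{"slide":[[0,-0.25,0],[0,-0.5,0],[0,-0.75,0],[0,-0.95,0],[0,-0.95,0],[0,-0.95,0],[0,-0.95,0],[0,-0.95,0]],"twist":[[0,0,0],[0,0,0],[0,0,0],[0,0,0],[0,0,0],[0,0,0],[0,0,0],[0,0,0]],"fingers":[-1,-1,-1,-1,-1,-1,-1,-1]}'
```

```text
clock: 3.6
position: [0.4356, 0.3135, 0.2037]
ee_rot: [0.002, -0.036, 0.999, 0.001]
contact_force: [-0.2, -0.9, -3.1]
width: 0.0555
clock: 4.2
position: [0.4942, 0.1622, 0.2298]
ee_rot: [-0.002, -0.035, 0.999, 0.0]
contact_force: [-0.4, 0.1, -1.4]
width: 0.0561
clock: 4.8
position: [0.5184, 0.0139, 0.2305]
ee_rot: [-0.001, -0.036, 0.999, 0.001]
contact_force: [1.0, -0.4, -1.6]
width: 0.0556
clock: 5.6
position: [0.519, -0.1277, 0.2313]
ee_rot: [-0.0, -0.037, 0.999, 0.0]
contact_force: [-0.5, 1.0, -1.7]
width: 0.0558
```

```bash
python3 - <<'E'
from h import *
grab("scene","s3"); grab("wrist","w3")
d=cv2.hconcat([cv2.resize(cv2.imread("pics/s3.png"),(400,300)),cv2.resize(cv2.imread("pics/w3.png"),(400,300))]); cv2.imwrite("pics/c3.png",d)
E
```

```text
(no output)
```

View pics/c3.png

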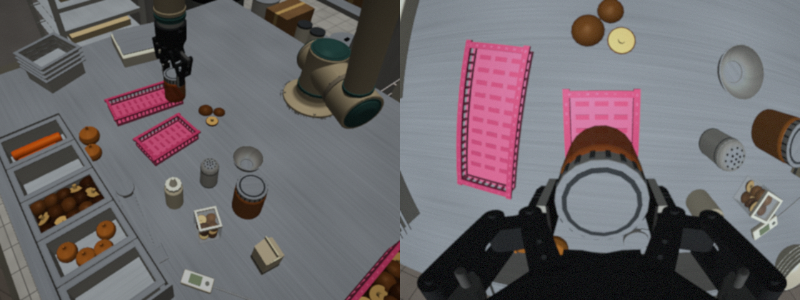

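The jar hangs plumb above the near half of the short basket, and the wrist view has it centred across the basket's width. Lowering it.

```bash
python3 -m creep '{"slide":[[0,0,-0.3],[0,0,-0.6],[0,0,-0.85],[0,0,-1],[0,0,-1],[0,0,-1]],"twist":[[0,0,0],[0,0,0],[0,0,0],[0,0,0],[0,0,0],[0,0,0]],"fingers":[-1,-1,-1,-1,-1,-1]}' 40
python3 -m creep '{"slide":[[0,0,-0.05],[0,0,-0.1],[0,0,-0.13],[0,0,-0.147],[0,0,-0.147],[0,0,-0.147]],"twist":[[0,0,0],[0,0,0],[0,0,0],[0,0,0],[0,0,0],[0,0,0]],"fingers":[-1,-1,-1,-1,-1,-1]}'
python3 -c "
from h import *
s=telemetry.get_state();print(s['contact_force'],s['position'])"
```

```text
clock: 6.3
position: [0.5196, -0.1293, 0.0818]
ee_rot: [0.0, -0.037, 0.999, 0.0]
contact_force: [0.6, 0.0, -2.1]
width: 0.0555
clock: 6.9
position: [0.5192, -0.1296, 0.0594]
ee_rot: [0.0, -0.036, 0.999, -0.0]
contact_force: [-0.2, -0.4, -1.8]
width: 0.0557
[-0.21861554 -0.41453108 -1.7966536 ] [ 0.51920805 -0.12960839  0.05938234]
```

Not yet on the floor, since the force is still −1.8 N. I ease down another 2 mm.

```bash
python3 -m creep '{"slide":[[0,0,-0.007],[0,0,-0.014],[0,0,-0.014],[0,0,-0.014]],"twist":[[0,0,0],[0,0,0],[0,0,0],[0,0,0]],"fingers":[-1,-1,-1,-1]}' 40
```

```text
clock: 7.3
position: [0.5193, -0.1297, 0.0592]
ee_rot: [0.001, -0.036, 0.999, -0.0]
contact_force: [-2.8, 0.6, 12.5]
width: 0.0558
```

It is on the floor now (12 N). Releasing and rising.

```bash
python3 -m creep '{"slide":[[0,0,0.01],[0,0,0.01],[0,0,0.01],[0,0,0.01],[0,0,0.01],[0,0,0.2],[0,0,0.5],[0,0,0.8],[0,0,1],[0,0,1],[0,0,1]],"twist":[[0,0,0],[0,0,0],[0,0,0],[0,0,0],[0,0,0],[0,0,0],[0,0,0],[0,0,0],[0,0,0],[0,0,0],[0,0,0]],"fingers":[0.5,1,1,1,1,1,1,1,1,1,1]}'
python3 - <<'E'
from h import *
grab("wrist","w4")
E
```

```text
clock: 8.4
position: [0.5191, -0.1296, 0.2075]
ee_rot: [0.0, -0.036, 0.999, -0.0]
contact_force: [0.6, 0.9, 0.1]
width: 0.0851
```

View pics/w4.png

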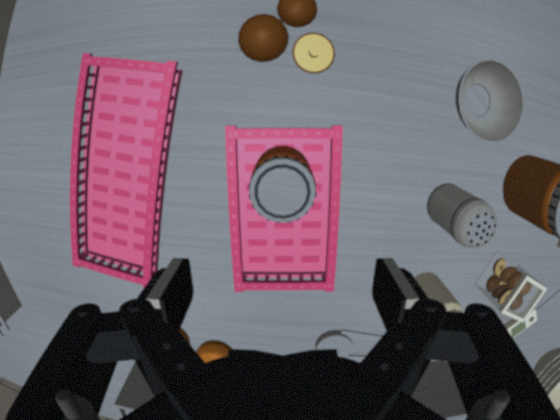

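The wrist view shows the jar lid at (282,190), upright in the near half of the short basket. The carton is next.

```bash
python3 -m creep '{"slide":[[0,0.33,0.1],[0.1,0.66,0.15],[0.2,1,0.15],[0.2,1,0.15],[0.2,1,0.15]],"twist":[[0,0,-0.018],[0,0,-0.036],[0,0,-0.036],[0,0,-0.036],[0,0,-0.036]],"fingers":[1,1,1,1,1]}'
python3 -m creep '{"slide":[[0.05,0.33,0],[0.1,0.66,0],[0.15,1,0],[0.15,1,0],[0.15,1,0]],"twist":[[0,0,0],[0,0,0],[0,0,0],[0,0,0],[0,0,0]],"fingers":[1,1,1,1,1]}'
python3 -m creep '{"slide":[[0,0.33,0],[0,0.66,0],[0,1,0],[0,1,0],[0,1,0]],"twist":[[0,0,0],[0,0,0],[0,0,0],[0,0,0],[0,0,0]],"fingers":[1,1,1,1,1]}'
python3 -m creep '{"slide":[[0,0.14,-0.2],[0,0.14,-0.4],[0,0.14,-0.4],[0,0.14,-0.4]],"twist":[[0,0,0],[0,0,0],[0,0,0],[0,0,0]],"fingers":[1,1,1,1]}'
python3 - <<'E'
from h import *
grab("wrist","w5")
E
```

```text
clock: 8.95
position: [0.5483, 0.0219, 0.2276]
ee_rot: [-0.002, 0.075, 0.997, -0.0]
contact_force: [-0.4, 0.4, -0.0]
width: 0.0856
clock: 9.45
position: [0.571, 0.1697, 0.2282]
ee_rot: [-0.001, 0.076, 0.997, -0.001]
contact_force: [0.1, -1.4, -0.0]
width: 0.0857
clock: 9.95
position: [0.5716, 0.3187, 0.2287]
ee_rot: [-0.001, 0.077, 0.997, -0.001]
contact_force: [0.6, -0.7, 0.5]
width: 0.0854
clock: 10.35
position: [0.5719, 0.3388, 0.1696]
ee_rot: [-0.001, 0.078, 0.997, -0.001]
contact_force: [0.4, -0.4, -0.0]
width: 0.0854
```

View pics/w5.png

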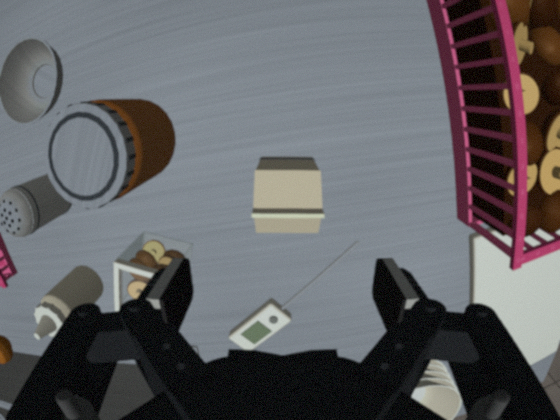

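```bash
python3 - <<'E'
from h import *
d=load("w5"); print(fish(d,288,213,.102),fish(d,252,213,.102),fish(d,324,214,.102),fish(d,283,270,.05))
E
```

```text
[0.56966686 0.34215905 0.102     ] [0.56586445 0.31778943 0.102     ] [0.57426621 0.36651779 0.102     ] [0.64148687 0.32741375 0.05      ]
```

Fin centre is at (.570,.342), parallel to the jaws. Descending to TCP z ≈ .038 and gripping.

```bash
python3 -m creep '{"slide":[[-0.013,0.02,-0.25],[-0.013,0.02,-0.5],[-0.013,0.02,-0.75],[-0.013,0.02,-0.87],[-0.013,0.02,-0.87],[-0.013,0.02,-0.87],[-0.013,0.02,-0.87],[-0.013,0.02,-0.87],[-0.013,0.02,-0.87],[-0.013,0.02,-0.87],[-0.013,0.02,-0.87],[-0.013,0.02,-0.87]],"twist":[[0,0,0],[0,0,0],[0,0,0],[0,0,0],[0,0,0],[0,0,0],[0,0,0],[0,0,0],[0,0,0],[0,0,0],[0,0,0],[0,0,0]],"fingers":[1,1,1,1,1,0,-1,-1,-1,-1,-1,-1]}' 40
python3 - <<'E'
from h import *
grab("scene","s6"); grab("wrist","w6")
d=cv2.hconcat([cv2.resize(cv2.imread("pics/s6.png")[200:400,260:530],(400,300)),cv2.resize(cv2.imread("pics/w6.png"),(400,300))]); cv2.imwrite("pics/c6.png",d)
E
```

```text
clock: 11.6
position: [0.5714, 0.3446, 0.0419]
ee_rot: [0.002, 0.077, 0.997, 0.001]
contact_force: [-0.0, -1.1, 6.2]
width: 0.0491
```

View pics/c6.png

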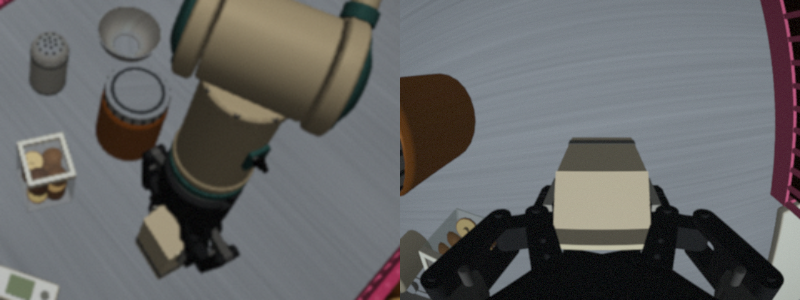

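The carton is held square at width .049. Lifting and carrying it to the far half of the short basket.

```bash
python3 -m creep '{"slide":[[0,0,0.15],[0,0,0.4],[0,0,0.7],[0,0,1],[0,0,1],[0,0,1]],"twist":[[0,0,0],[0,0,0],[0,0,0],[0,0,0],[0,0,0],[0,0,0]],"fingers":[-1,-1,-1,-1,-1,-1]}' 40
python3 -m creep '{"slide":[[0.05,-0.25,0.25],[0.1,-0.5,0.25],[0.17,-0.75,0.25],[0.17,-1,0.25],[0.17,-1,0.25],[0.17,-1,0.25]],"twist":[[0,0,0],[0,0,0.012],[0,0,0.024],[0,0,0.036],[0,0,0.036],[0,0,0.036]],"fingers":[-1,-1,-1,-1,-1,-1]}'
python3 -m creep '{"slide":[[0,-0.25,0],[0,-0.5,0],[0,-0.75,0],[0,-1,0],[0,-1,0],[0,-1,0]],"twist":[[0,0,0],[0,0,0],[0,0,0],[0,0,0],[0,0,0],[0,0,0]],"fingers":[-1,-1,-1,-1,-1,-1]}'
python3 -m creep '{"slide":[[0,-0.25,0],[0,-0.5,0],[0,-0.75,0],[0,-1,0],[0,-1.0,0],[0,-1.0,0],[0,-1.0,0],[0,-1.0,0]],"twist":[[0,0,0],[0,0,0],[0,0,0],[0,0,0],[0,0,0],[0,0,0],[0,0,0],[0,0,0]],"fingers":[-1,-1,-1,-1,-1,-1,-1,-1]}'
```

```text
clock: 12.3
position: [0.5699, 0.3448, 0.1909]
ee_rot: [0.001, 0.077, 0.997, 0.001]
contact_force: [-1.0, -0.9, -3.5]
width: 0.049
clock: 12.9
position: [0.594, 0.1936, 0.2245]
ee_rot: [-0.002, -0.035, 0.999, 0.0]
contact_force: [0.6, 0.9, -2.4]
width: 0.0493
clock: 13.5
position: [0.5947, 0.0453, 0.2256]
ee_rot: [-0.001, -0.036, 0.999, 0.001]
contact_force: [0.6, -0.1, -2.7]
width: 0.0495
clock: 14.3
position: [0.5952, -0.1036, 0.2265]
ee_rot: [-0.0, -0.037, 0.999, 0.0]
contact_force: [0.6, -0.7, -2.7]
width: 0.0494
```

```bash
python3 -m creep '{"slide":[[0,-0.13,0],[0,-0.13,-0.2],[0,-0.13,-0.5],[0,-0.13,-0.8],[0,-0.13,-1],[0,-0.13,-1],[0,-0.13,-1]],"twist":[[0,0,0],[0,0,0],[0,0,0],[0,0,0],[0,0,0],[0,0,0],[0,0,0]],"fingers":[-1,-1,-1,-1,-1,-1,-1]}' 40
python3 - <<'E'
from h import *
grab("scene","s7"); grab("wrist","w7")
d=cv2.hconcat([cv2.resize(cv2.imread("pics/s7.png")[80:280,130:400],(400,300)),cv2.resize(cv2.imread("pics/w7.png"),(400,300))]); cv2.imwrite("pics/c7.png",d)
E
```

```text
clock: 15.0
position: [0.5956, -0.1242, 0.0771]
ee_rot: [0.0, -0.037, 0.999, 0.0]
contact_force: [1.2, -0.1, -1.4]
width: 0.0491
```

View pics/c7.png

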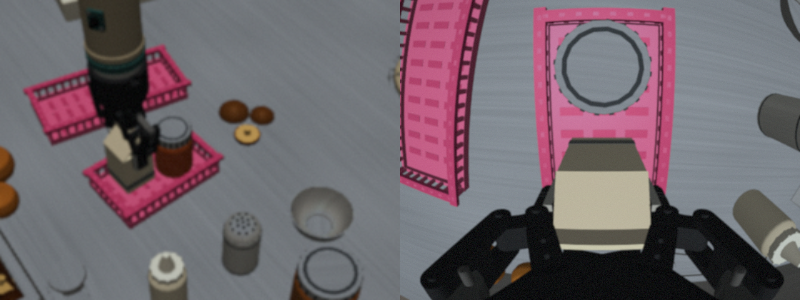

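The carton is over the far half, clear of the jar and centred between the long walls. Lowering to contact.

```bash
python3 -m creep '{"slide":[[0,0,-0.06],[0,0,-0.12],[0,0,-0.16],[0,0,-0.18],[0,0,-0.19],[0,0,-0.2],[0,0,-0.2],[0,0,-0.2]],"twist":[[0,0,0],[0,0,0],[0,0,0],[0,0,0],[0,0,0],[0,0,0],[0,0,0],[0,0,0]],"fingers":[-1,-1,-1,-1,-1,-1,-1,-1]}' 40
```

```text
clock: 15.9
position: [0.5951, -0.1251, 0.047]
ee_rot: [0.0, -0.036, 0.999, -0.0]
contact_force: [-1.7, 0.1, 0.1]
width: 0.0492
```

```bash
python3 -m creep '{"slide":[[0,0,-0.006],[0,0,-0.012],[0,0,-0.012]],"twist":[[0,0,0],[0,0,0],[0,0,0]],"fingers":[-1,-1,-1]}' 40
python3 -m creep '{"slide":[[0,0,0.01],[0,0,0.01],[0,0,0.01],[0,0,0.01],[0,0,0.01],[0,0,0.2],[0,0,0.5],[0,0,0.8],[0,0,1],[0,0,1],[0,0,1]],"twist":[[0,0,0],[0,0,0],[0,0,0],[0,0,0],[0,0,0],[0,0,0],[0,0,0],[0,0,0],[0,0,0],[0,0,0],[0,0,0]],"fingers":[0.5,1,1,1,1,1,1,1,1,1,1]}'
python3 - <<'E'
from h import *
grab("wrist","w8")
E
```

```text
clock: 16.2
position: [0.5951, -0.1251, 0.047]
ee_rot: [0.0, -0.036, 0.999, -0.0]
contact_force: [-3.8, 0.5, 11.4]
width: 0.0494
clock: 17.3
position: [0.5952, -0.1251, 0.1953]
ee_rot: [0.001, -0.036, 0.999, -0.0]
contact_force: [-0.5, 0.5, -0.4]
width: 0.0853
```

View pics/w8.png

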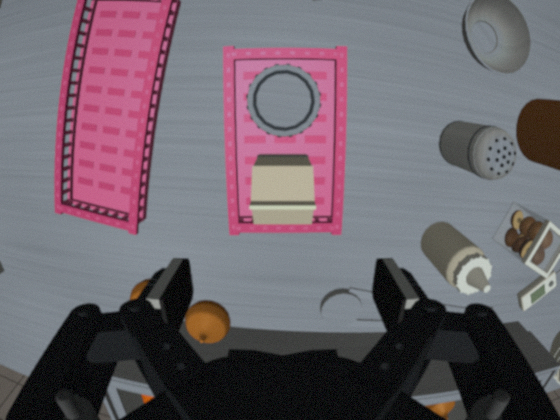

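Carton and jar stand upright side by side in the short basket. The tub is next.

```bash
python3 -m creep '{"slide":[[0,0.33,0.15],[0.15,0.66,0.15],[0.29,1,0.15],[0.29,1,0.15],[0.29,1,0.15],[0.29,1,0.15]],"twist":[[0,0,-0.02],[0,0,-0.04],[0,0,-0.06],[0,0,-0.073],[0,0,-0.073],[0,0,-0.073]],"fingers":[1,1,1,1,1,1]}'
python3 -m creep '{"slide":[[0,0.33,0],[0,0.66,0],[0,1,0],[0,1,0],[0,1,0]],"twist":[[0,0,0],[0,0,0],[0,0,0],[0,0,0],[0,0,0]],"fingers":[1,1,1,1,1]}'
python3 -m creep '{"slide":[[0,0.13,-0.2],[0,0.13,-0.35],[0,0.13,-0.35],[0,0.13,-0.35]],"twist":[[0,0,0],[0,0,0],[0,0,0],[0,0,0]],"fingers":[1,1,1,1]}'
python3 - <<'E'
from h import *
grab("wrist","w9")
E
```

```text
clock: 17.95
position: [0.6375, 0.0246, 0.2154]
ee_rot: [-0.002, 0.191, 0.982, -0.001]
contact_force: [-0.1, -0.7, 0.5]
width: 0.0852
clock: 18.45
position: [0.638, 0.1743, 0.2165]
ee_rot: [-0.001, 0.191, 0.982, -0.001]
contact_force: [0.1, -0.9, 0.0]
width: 0.0855
clock: 18.85
position: [0.6388, 0.1922, 0.1648]
ee_rot: [-0.0, 0.193, 0.981, -0.001]
contact_force: [-0.0, 0.3, 0.4]
width: 0.0854
```

View pics/w9.png

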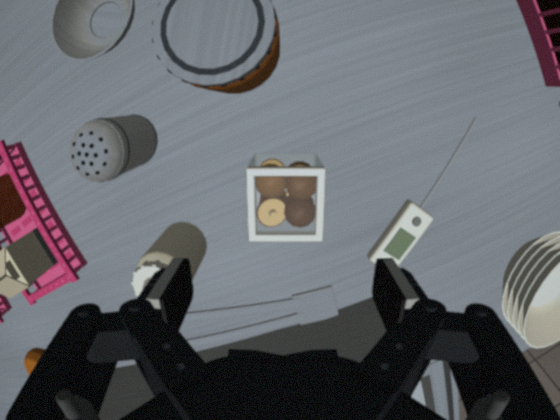

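```bash
python3 - <<'E'
from h import *
d=load("w9"); print(fish(d,286,205,.076), telemetry.get_state()["position"])
E
```

```text
[0.63803913 0.19449746 0.076     ] [0.63943231 0.1926044  0.16584098]
```

Tub centre is at (.638,.1945), square to the jaws. Descending to TCP z ≈ .036 and gripping gently.

```bash
python3 -m creep '{"slide":[[-0.007,0.013,-0.25],[-0.007,0.013,-0.5],[-0.007,0.013,-0.75],[-0.007,0.013,-0.86],[-0.007,0.013,-0.86],[-0.007,0.013,-0.86],[-0.007,0.013,-0.86],[-0.007,0.013,-0.86],[-0.007,0.013,-0.86],[-0.007,0.013,-0.86],[-0.007,0.013,-0.86]],"twist":[[0,0,0],[0,0,0],[0,0,0],[0,0,0],[0,0,0],[0,0,0],[0,0,0],[0,0,0],[0,0,0],[0,0,0],[0,0,0]],"fingers":[1,1,1,1,1,0,-1,-1,-1,-1,-1]}' 40
python3 -m creep '{"slide":[[0,0,0.15],[0,0,0.4],[0,0,0.7],[0,0,1],[0,0,1],[0,0,1]],"twist":[[0,0,0],[0,0,0],[0,0,0],[0,0,0],[0,0,0],[0,0,0]],"fingers":[-1,-1,-1,-1,-1,-1]}' 40
python3 - <<'E'
from h import *
grab("scene","s10"); grab("wrist","w10")
d=cv2.hconcat([cv2.resize(cv2.imread("pics/s10.png")[150:400,230:530],(400,300)),cv2.resize(cv2.imread("pics/w10.png"),(400,300))]); cv2.imwrite("pics/c10.png",d)
E
```

```text
clock: 20.0
position: [0.6396, 0.1964, 0.0386]
ee_rot: [0.003, 0.192, 0.981, 0.001]
contact_force: [0.4, -0.5, 6.2]
width: 0.0578
clock: 20.6
position: [0.638, 0.1967, 0.1879]
ee_rot: [0.002, 0.192, 0.981, 0.001]
contact_force: [-0.4, -0.9, -1.7]
width: 0.0577
```

View pics/c10.png

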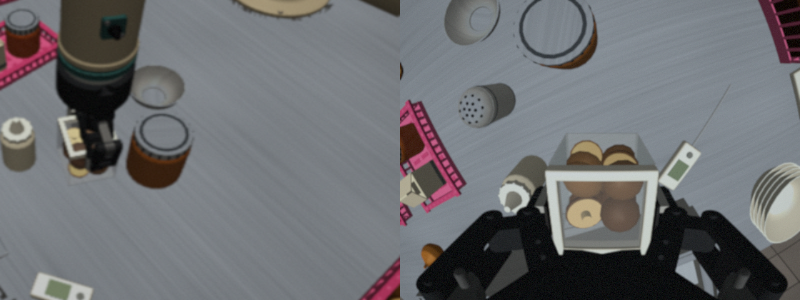

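The tub is held level at width .058. Carrying it to the far end of the long basket.

```bash
python3 -m creep '{"slide":[[0,-0.25,0.2],[0,-0.5,0.2],[-0.13,-0.75,0.2],[-0.26,-1,0.2],[-0.26,-1,0.2],[-0.26,-1,0.2]],"twist":[[0,0,0],[0,0,0.013],[0,0,0.026],[0,0,0.039],[0,0,0.039],[0,0,0.039]],"fingers":[-1,-1,-1,-1,-1,-1]}' 40
python3 -m creep '{"slide":[[0,-0.25,0],[0,-0.5,0],[0,-0.75,0],[0,-1,0],[0,-1,0],[0,-1,0]],"twist":[[0,0,0],[0,0,0],[0,0,0],[0,0,0],[0,0,0],[0,0,0]],"fingers":[-1,-1,-1,-1,-1,-1]}'
python3 -m creep '{"slide":[[0,-0.25,0],[0,-0.5,0],[0,-0.75,0],[0,-1,0],[0,-1,0],[0,-1,0]],"twist":[[0,0,0],[0,0,0],[0,0,0],[0,0,0],[0,0,0],[0,0,0]],"fingers":[-1,-1,-1,-1,-1,-1]}'
python3 -m creep '{"slide":[[0,-0.25,0],[0,-0.5,-0.1],[0,-0.5,-0.4],[0,-0.5,-0.7],[0,-0.5,-0.7],[0,-0.5,-0.7]],"twist":[[0,0,0],[0,0,0],[0,0,0],[0,0,0],[0,0,0],[0,0,0]],"fingers":[-1,-1,-1,-1,-1,-1]}'
python3 - <<'E'
from h import *
grab("scene","s11"); grab("wrist","w11")
d=cv2.hconcat([cv2.resize(cv2.imread("pics/s11.png")[80:280,130:400],(400,300)),cv2.resize(cv2.imread("pics/w11.png"),(400,300))]); cv2.imwrite("pics/c11.png",d)
E
```

```text
clock: 21.3
position: [0.5975, 0.0459, 0.2143]
ee_rot: [-0.001, 0.072, 0.997, 0.0]
contact_force: [0.3, 0.8, -1.1]
width: 0.0574
clock: 21.9
position: [0.5989, -0.103, 0.2147]
ee_rot: [-0.001, 0.071, 0.997, 0.001]
contact_force: [0.8, 0.5, -2.0]
width: 0.0573
clock: 22.5
position: [0.599, -0.2522, 0.215]
ee_rot: [-0.001, 0.07, 0.998, 0.001]
contact_force: [-0.4, 2.0, -0.9]
width: 0.0576
clock: 23.1
position: [0.5991, -0.3264, 0.1108]
ee_rot: [-0.001, 0.069, 0.998, 0.001]
contact_force: [0.6, -0.4, 0.2]
width: 0.0574
```

View pics/c11.png

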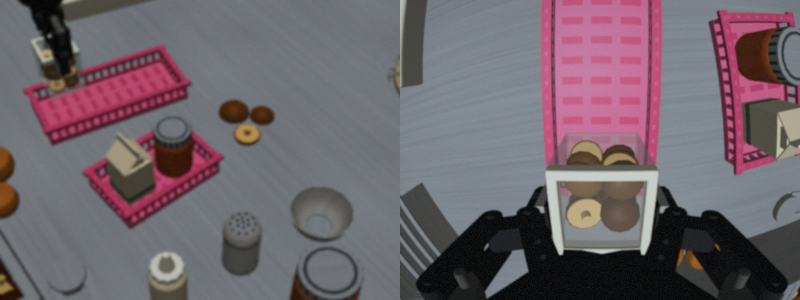

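It is aligned with the basket and centred across it. Lowering.

```bash
python3 -m creep '{"slide":[[0,0,-0.2],[0,0,-0.34],[0,0,-0.4],[0,0,-0.43],[0,0,-0.44],[0,0,-0.45],[0,0,-0.45],[0,0,-0.45]],"twist":[[0,0,0],[0,0,0],[0,0,0],[0,0,0],[0,0,0],[0,0,0],[0,0,0],[0,0,0]],"fingers":[-1,-1,-1,-1,-1,-1,-1,-1]}' 40
```

```text
clock: 24.0
position: [0.5989, -0.3289, 0.0441]
ee_rot: [0.001, 0.07, 0.998, -0.0]
contact_force: [0.5, -0.2, -1.2]
width: 0.0571
```

```bash
python3 -m creep '{"slide":[[0,0,-0.008],[0,0,-0.014],[0,0,-0.014]],"twist":[[0,0,0],[0,0,0],[0,0,0]],"fingers":[-1,-1,-1]}' 40
```

```text
clock: 24.3
position: [0.5989, -0.3289, 0.0436]
ee_rot: [0.001, 0.07, 0.998, -0.0]
contact_force: [-2.0, 0.7, 7.8]
width: 0.0576
```

```bash
python3 -m creep '{"slide":[[0,0,0.01],[0,0,0.01],[0,0,0.01],[0,0,0.01],[0,0,0.01],[0,0,0.2],[0,0,0.5],[0,0,0.8],[0,0,1],[0,0,1],[0,0,1]],"twist":[[0,0,0],[0,0,0],[0,0,0],[0,0,0],[0,0,0],[0,0,0],[0,0,0],[0,0,0],[0,0,0],[0,0,0],[0,0,0]],"fingers":[0.5,1,1,1,1,1,1,1,1,1,1]}'
python3 - <<'E'
from h import *
grab("wrist","w12")
E
```

```text
clock: 25.4
position: [0.5987, -0.3286, 0.1918]
ee_rot: [0.001, 0.07, 0.998, -0.0]
contact_force: [-0.3, 0.2, -0.4]
width: 0.0852
```

View pics/w12.png

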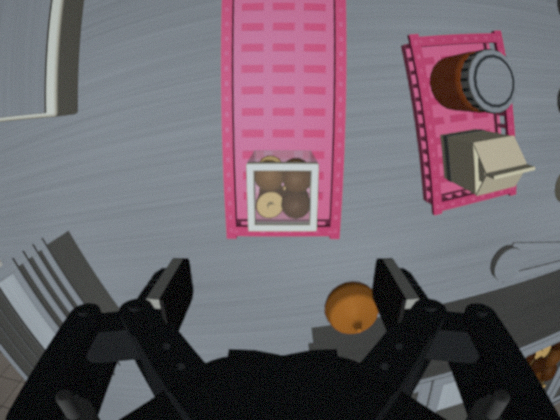

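The tub stands square in the far end. The bottle is next.

```bash
python3 -m creep '{"slide":[[0,0.33,0.13],[0.2,0.66,0.13],[0.39,1,0.13],[0.39,1,0.13],[0.39,1,0.13]],"twist":[[0,0,0],[0,0,0],[0,0,0],[0,0,0],[0,0,0]],"fingers":[1,1,1,1,1]}'
python3 -m creep '{"slide":[[0,0.33,0],[0,0.66,0],[0,1,0],[0,1,0],[0,1,0]],"twist":[[0,0,0],[0,0,0],[0,0,0],[0,0,0],[0,0,0]],"fingers":[1,1,1,1,1]}'
python3 -m creep '{"slide":[[0,0.33,0],[0,0.67,0],[0,0.67,0],[0,0.67,0],[0,0.67,0]],"twist":[[0,0,0],[0,0,0],[0,0,0],[0,0,0],[0,0,0]],"fingers":[1,1,1,1,1]}'
python3 - <<'E'
from h import *
grab("wrist","w13")
E
```

```text
clock: 25.95
position: [0.6573, -0.1753, 0.2084]
ee_rot: [-0.002, 0.068, 0.998, 0.001]
contact_force: [-0.1, -0.7, -0.5]
width: 0.0854
clock: 26.45
position: [0.6562, -0.0288, 0.2096]
ee_rot: [-0.001, 0.07, 0.998, -0.001]
contact_force: [-0.0, -0.3, -0.1]
width: 0.0853
clock: 26.95
position: [0.6572, 0.0694, 0.2103]
ee_rot: [-0.0, 0.071, 0.997, -0.001]
contact_force: [-0.6, 0.1, 0.4]
width: 0.0853
```

View pics/w13.png

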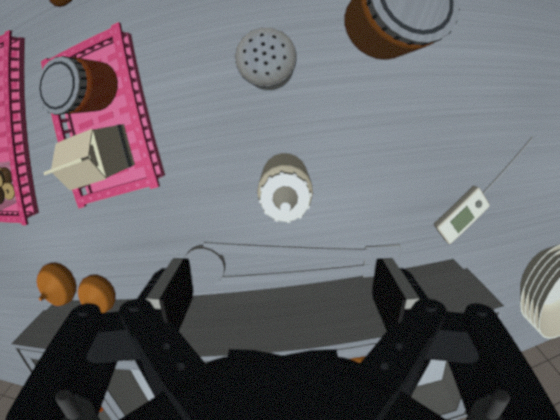

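```bash
python3 - <<'E'
from h import *
d=load("w13"); print(fish(d,286,207,.118),fish(d,285,195,.088), fish(d,266,57,.086),telemetry.get_state()["position"])
E
```

```text
[0.65831644 0.07095527 0.118     ] [0.65730582 0.07050394 0.088     ] [0.54136024 0.07172335 0.086     ] [0.65717804 0.06931398 0.21035928]
```

Bottle is at (.658,.071). Descending to TCP z ≈ .049, so the gripper body clears the 118 mm nozzle.

```bash
python3 -m creep '{"slide":[[0.007,0.012,-0.25],[0.007,0.012,-0.5],[0.007,0.012,-0.75],[0.007,0.012,-0.9],[0.007,0.012,-0.9],[0.007,0.012,-0.9]],"twist":[[0,0,0],[0,0,0],[0,0,0],[0,0,0],[0,0,0],[0,0,0]],"fingers":[1,1,1,1,1,1]}' 40
python3 -m creep '{"slide":[[0,0,-0.1],[0,0,-0.17],[0,0,-0.17],[0,0,-0.17],[0,0,-0.17],[0,0,-0.17],[0,0,-0.17],[0,0,-0.17],[0,0,-0.17],[0,0,-0.17]],"twist":[[0,0,0],[0,0,0],[0,0,0],[0,0,0],[0,0,0],[0,0,0],[0,0,0],[0,0,0],[0,0,0],[0,0,0]],"fingers":[1,1,1,0,-1,-1,-1,-1,-1,-1]}' 40
python3 - <<'E'
from h import *
grab("scene","s14"); grab("wrist","w14")
d=cv2.hconcat([cv2.resize(cv2.imread("pics/s14.png")[180:330,180:380],(400,300)),cv2.resize(cv2.imread("pics/w14.png"),(400,300))]); cv2.imwrite("pics/c14.png",d)
E
```

```text
clock: 27.6
position: [0.6586, 0.0722, 0.076]
ee_rot: [0.0, 0.071, 0.997, -0.0]
contact_force: [0.6, -0.7, 1.3]
width: 0.0853
clock: 28.6
position: [0.6589, 0.0733, 0.0517]
ee_rot: [0.001, 0.07, 0.998, -0.0]
contact_force: [-0.3, -2.2, 5.4]
width: 0.0489
```

View pics/c14.png

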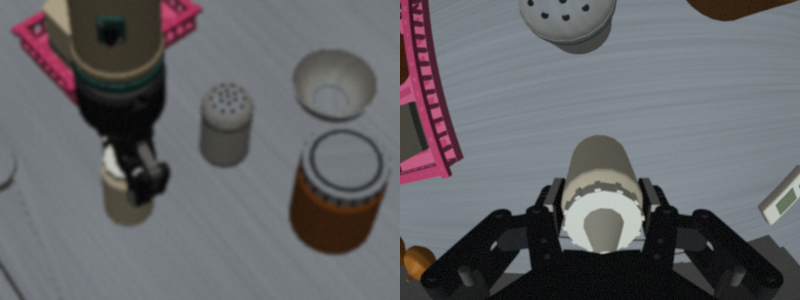

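The bottle is gripped on its straight body at width .049. Lifting and carrying.

```bash
python3 -m creep '{"slide":[[0,0,0.15],[0,0,0.4],[0,0,0.7],[0,0,1],[0,0,1],[0,0,1]],"twist":[[0,0,0],[0,0,0],[0,0,0],[0,0,0],[0,0,0],[0,0,0]],"fingers":[-1,-1,-1,-1,-1,-1]}' 40
python3 -m creep '{"slide":[[0,-0.25,0.2],[0,-0.5,0.2],[0,-0.75,0.2],[0,-1,0.2],[0,-1,0.2],[0,-1,0.2]],"twist":[[0,0,0],[0,0,0],[0,0,0],[0,0,0],[0,0,0],[0,0,0]],"fingers":[-1,-1,-1,-1,-1,-1]}'
python3 -m creep '{"slide":[[-0.2,-0.25,0],[-0.4,-0.5,0],[-0.6,-0.75,0],[-0.75,-1,0],[-0.89,-1,0],[-0.89,-1,0]],"twist":[[0,0,0],[0,0,0],[0,0,0],[0,0,0],[0,0,0],[0,0,0]],"fingers":[-1,-1,-1,-1,-1,-1]}'
python3 -m creep '{"slide":[[0,-0.25,0],[0,-0.45,0],[0,-0.6,-0.2],[0,-0.6,-0.5],[0,-0.6,-0.65],[0,-0.6,-0.65],[0,-0.6,-0.65]],"twist":[[0,0,0],[0,0,0],[0,0,0],[0,0,0],[0,0,0],[0,0,0],[0,0,0]],"fingers":[-1,-1,-1,-1,-1,-1,-1]}'
python3 - <<'E'
from h import *
grab("scene","s15"); grab("wrist","w15")
d=cv2.hconcat([cv2.resize(cv2.imread("pics/s15.png")[80:280,130:400],(400,300)),cv2.resize(cv2.imread("pics/w15.png"),(400,300))]); cv2.imwrite("pics/c15.png",d)
E
```

```text
clock: 29.3
position: [0.6582, 0.074, 0.201]
ee_rot: [0.001, 0.07, 0.998, 0.0]
contact_force: [0.2, -0.2, -2.6]
width: 0.0488
clock: 29.9
position: [0.6568, -0.0767, 0.2272]
ee_rot: [-0.003, 0.071, 0.997, 0.001]
contact_force: [-0.2, 1.3, -1.6]
width: 0.0489
clock: 30.5
position: [0.5214, -0.2252, 0.2289]
ee_rot: [-0.002, 0.071, 0.997, 0.001]
contact_force: [0.1, 0.3, -2.1]
width: 0.0488
clock: 31.2
position: [0.5257, -0.3151, 0.1324]
ee_rot: [-0.0, 0.07, 0.998, 0.0]
contact_force: [0.4, -0.7, -1.2]
width: 0.0488
```

View pics/c15.png

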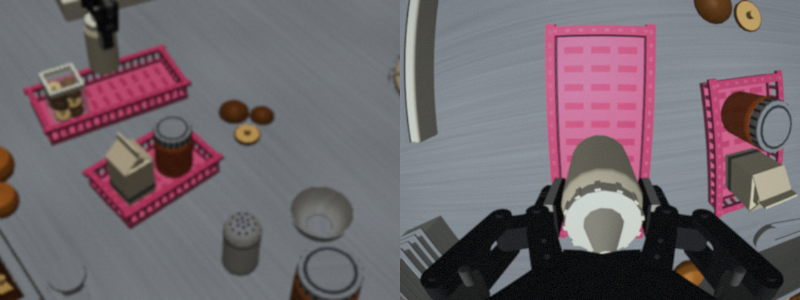

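```bash
python3 -m creep '{"slide":[[0,-0.01,-0.2],[0,-0.01,-0.38],[0,-0.01,-0.45],[0,-0.01,-0.48],[0,-0.01,-0.495],[0,-0.01,-0.505],[0,-0.01,-0.505],[0,-0.01,-0.505]],"twist":[[0,0,0],[0,0,0],[0,0,0],[0,0,0],[0,0,0],[0,0,0],[0,0,0],[0,0,0]],"fingers":[-1,-1,-1,-1,-1,-1,-1,-1]}' 40
```

```text
clock: 32.1
position: [0.5251, -0.3181, 0.0579]
ee_rot: [0.001, 0.07, 0.998, -0.0]
contact_force: [0.0, -0.5, -2.2]
width: 0.0488
```

```bash
python3 -m creep '{"slide":[[0,0,-0.008],[0,0,-0.016],[0,0,-0.016]],"twist":[[0,0,0],[0,0,0],[0,0,0]],"fingers":[-1,-1,-1]}' 40
```

```text
clock: 32.4
position: [0.5254, -0.3183, 0.0566]
ee_rot: [0.001, 0.071, 0.998, -0.001]
contact_force: [-1.1, 0.2, 6.8]
width: 0.0484
```

Floor contact. Release and rise.

```bash
python3 -m creep '{"slide":[[0,0,0.01],[0,0,0.01],[0,0,0.01],[0,0,0.01],[0,0,0.01],[0,0,0.2],[0,0,0.5],[0,0,0.8],[0,0,1],[0,0,1],[0,0,1]],"twist":[[0,0,0],[0,0,0],[0,0,0],[0,0,0],[0,0,0],[0,0,0],[0,0,0],[0,0,0],[0,0,0],[0,0,0],[0,0,0]],"fingers":[0.5,1,1,1,1,1,1,1,1,1,1]}'
python3 - <<'E'
from h import *
grab("wrist","w16")
E
```

```text
clock: 33.5
position: [0.5247, -0.3178, 0.2051]
ee_rot: [0.0, 0.07, 0.998, -0.0]
contact_force: [-0.3, 0.1, -0.5]
width: 0.0857
```

View pics/w16.png

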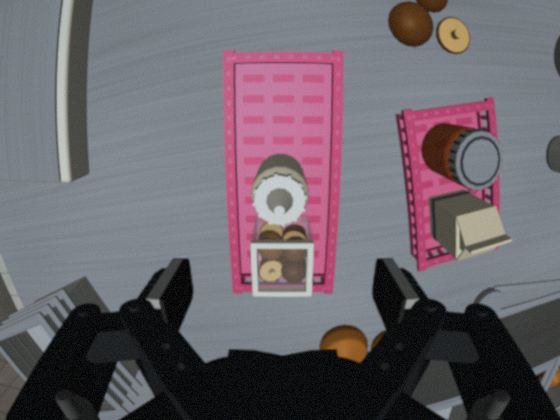

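The bottle stands next to the tub. The shaker is last.

```bash
python3 -m creep '{"slide":[[0,0.33,0.05],[0.05,0.66,0.05],[0.1,1,0.05],[0.1,1,0.05],[0.1,1,0.05]],"twist":[[0,0,0],[0,0,0],[0,0,0],[0,0,0],[0,0,0]],"fingers":[1,1,1,1,1]}'
python3 -m creep '{"slide":[[0,0.33,0],[0,0.66,0],[0,1,0],[0,1,0],[0,1,0]],"twist":[[0,0,0],[0,0,0],[0,0,0],[0,0,0],[0,0,0]],"fingers":[1,1,1,1,1]}'
python3 -m creep '{"slide":[[0,0.33,0],[0,0.6,-0.2],[0,0.6,-0.3],[0,0.6,-0.3],[0,0.6,-0.3]],"twist":[[0,0,0],[0,0,0],[0,0,0],[0,0,0],[0,0,0]],"fingers":[1,1,1,1,1]}'
python3 - <<'E'
from h import *
grab("wrist","w17")
E
```

```text
clock: 34.05
position: [0.5389, -0.1662, 0.2104]
ee_rot: [-0.002, 0.069, 0.998, 0.0]
contact_force: [-0.6, -0.4, 0.0]
width: 0.0855
clock: 34.55
position: [0.5395, -0.0182, 0.2112]
ee_rot: [-0.001, 0.07, 0.998, -0.001]
contact_force: [0.1, -0.8, 0.3]
width: 0.0853
clock: 35.05
position: [0.5402, 0.0701, 0.1669]
ee_rot: [-0.0, 0.072, 0.997, -0.0]
contact_force: [0.1, 0.1, 0.4]
width: 0.0855
```

View pics/w17.png

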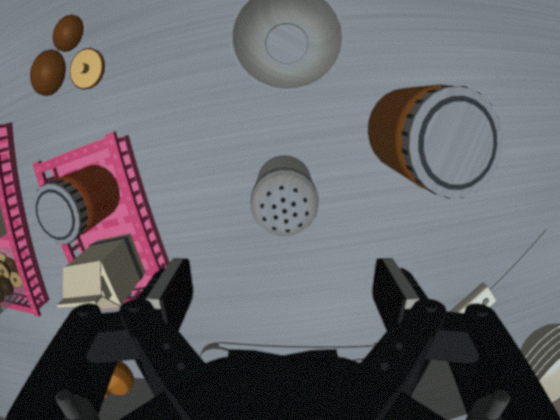

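The shaker at (285,204) is centred between the fingers. Descending to TCP z ≈ .042.

```bash
python3 -m creep '{"slide":[[0,0.01,-0.25],[0,0.01,-0.5],[0,0.01,-0.75],[0,0.01,-0.83],[0,0.01,-0.83],[0,0.01,-0.83],[0,0.01,-0.83],[0,0.01,-0.83],[0,0.01,-0.83],[0,0.01,-0.83],[0,0.01,-0.83]],"twist":[[0,0,0],[0,0,0],[0,0,0],[0,0,0],[0,0,0],[0,0,0],[0,0,0],[0,0,0],[0,0,0],[0,0,0],[0,0,0]],"fingers":[1,1,1,1,1,0,-1,-1,-1,-1,-1]}' 40
python3 -m creep '{"slide":[[0,0,0.15],[0,0,0.4],[0,0,0.7],[0,0,1],[0,0,1],[0,0,1]],"twist":[[0,0,0],[0,0,0],[0,0,0],[0,0,0],[0,0,0],[0,0,0]],"fingers":[-1,-1,-1,-1,-1,-1]}' 40
python3 - <<'E'
from h import *
grab("scene","s18"); grab("wrist","w18")
d=cv2.hconcat([cv2.resize(cv2.imread("pics/s18.png")[150:330,180:420],(400,300)),cv2.resize(cv2.imread("pics/w18.png"),(400,300))]); cv2.imwrite("pics/c18.png",d)
E
```

```text
clock: 36.2
position: [0.5414, 0.0733, 0.0449]
ee_rot: [0.002, 0.07, 0.998, -0.0]
contact_force: [-0.7, -2.0, 6.7]
width: 0.0505
clock: 36.8
position: [0.54, 0.0739, 0.1943]
ee_rot: [0.002, 0.07, 0.998, 0.0]
contact_force: [0.4, -0.2, -2.0]
width: 0.0505
```

View pics/c18.png

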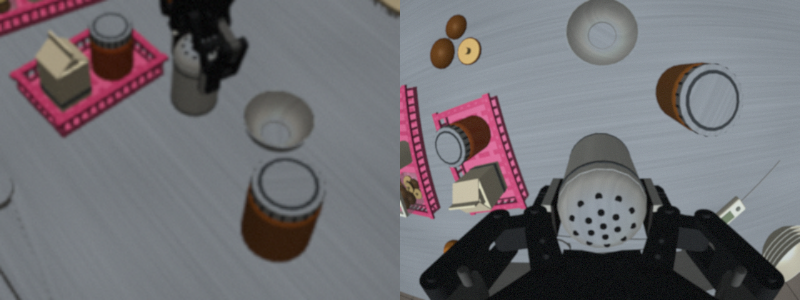

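Held upright. Carrying it to the near end of the long basket, (.451,−.308).

```bash
python3 -m creep '{"slide":[[0,-0.25,0.2],[0,-0.5,0.2],[0,-0.75,0.2],[0,-1,0.2],[0,-1,0.2],[0,-1,0.2]],"twist":[[0,0,0],[0,0,0],[0,0,0],[0,0,0],[0,0,0],[0,0,0]],"fingers":[-1,-1,-1,-1,-1,-1]}' 40
python3 -m creep '{"slide":[[-0.15,-0.25,0],[-0.3,-0.5,0],[-0.45,-0.75,0],[-0.59,-1,0],[-0.59,-1,0],[-0.59,-1,0]],"twist":[[0,0,0],[0,0,0],[0,0,0],[0,0,0],[0,0,0],[0,0,0]],"fingers":[-1,-1,-1,-1,-1,-1]}'
python3 -m creep '{"slide":[[0,-0.25,0],[0,-0.45,0],[0,-0.53,0],[0,-0.53,-0.2],[0,-0.53,-0.5],[0,-0.53,-0.65],[0,-0.53,-0.65],[0,-0.53,-0.65]],"twist":[[0,0,0],[0,0,0],[0,0,0],[0,0,0],[0,0,0],[0,0,0],[0,0,0],[0,0,0]],"fingers":[-1,-1,-1,-1,-1,-1,-1,-1]}'
python3 - <<'E'
from h import *
grab("scene","s19"); grab("wrist","w19")
d=cv2.hconcat([cv2.resize(cv2.imread("pics/s19.png")[80:280,130:400],(400,300)),cv2.resize(cv2.imread("pics/w19.png"),(400,300))]); cv2.imwrite("pics/c19.png",d)
E
```

```text
clock: 37.5
position: [0.5385, -0.0766, 0.2206]
ee_rot: [-0.002, 0.072, 0.997, 0.001]
contact_force: [-1.3, 0.3, -2.2]
width: 0.0509
clock: 38.1
position: [0.4507, -0.2254, 0.2218]
ee_rot: [-0.001, 0.071, 0.997, 0.001]
contact_force: [0.4, 0.4, -2.2]
width: 0.0509
clock: 38.9
position: [0.452, -0.3045, 0.1253]
ee_rot: [-0.0, 0.07, 0.998, 0.001]
contact_force: [0.2, 0.2, -1.7]
width: 0.0507
```

View pics/c19.png

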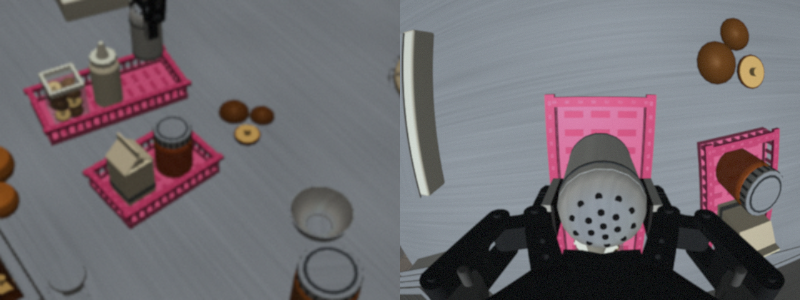

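```bash
python3 -m creep '{"slide":[[0,-0.01,-0.2],[0,-0.01,-0.38],[0,-0.01,-0.45],[0,-0.01,-0.48],[0,-0.01,-0.495],[0,-0.01,-0.503],[0,-0.01,-0.503],[0,-0.01,-0.503]],"twist":[[0,0,0],[0,0,0],[0,0,0],[0,0,0],[0,0,0],[0,0,0],[0,0,0],[0,0,0]],"fingers":[-1,-1,-1,-1,-1,-1,-1,-1]}' 40
python3 -m creep '{"slide":[[0,0,-0.008],[0,0,-0.016],[0,0,-0.016]],"twist":[[0,0,0],[0,0,0],[0,0,0]],"fingers":[-1,-1,-1]}' 40
```

```text
clock: 39.8
position: [0.4516, -0.3077, 0.0505]
ee_rot: [0.001, 0.07, 0.998, -0.0]
contact_force: [0.0, 0.2, -2.1]
width: 0.0509
clock: 40.1
position: [0.4518, -0.3078, 0.0499]
ee_rot: [0.001, 0.07, 0.998, -0.001]
contact_force: [-1.8, 2.0, 12.4]
width: 0.0509
```

Floor contact. Releasing, rising, and moving the arm aside for the check.

```bash
python3 -m creep '{"slide":[[0,0,0.01],[0,0,0.01],[0,0,0.01],[0,0,0.01],[0,0,0.01],[0,0,0.2],[0,0,0.5],[0,0,0.8],[0,0,1],[0,0,1],[0,0,1]],"twist":[[0,0,0],[0,0,0],[0,0,0],[0,0,0],[0,0,0],[0,0,0],[0,0,0],[0,0,0],[0,0,0],[0,0,0],[0,0,0]],"fingers":[0.5,1,1,1,1,1,1,1,1,1,1]}'
python3 -m creep '{"slide":[[-0.3,0.2,0.3],[-0.6,0.4,0.6],[-0.9,0.6,0.6],[-0.9,0.9,0.6],[-0.9,0.9,0.6],[-0.9,0.9,0.6],[-0.9,0.9,0.6]],"twist":[[0,0,0],[0,0,0],[0,0,0],[0,0,0],[0,0,0],[0,0,0],[0,0,0]],"fingers":[1,1,1,1,1,1,1]}'
python3 - <<'E'
from m import *
for n in["top","scene"]: grab(n,n+"9")
for t in ["top9","scene9"]:
    H=hm([t]); print(t)
    B=cv2.morphologyEx((H>.047).astype(np.uint8),cv2.MORPH_CLOSE,np.ones((5,5))); B[(H>.2)]=0
    n,l,s,c=cv2.connectedComponentsWithStats(B)
    for k in range(1,n):
        if s[k,4]<150: continue
        ys,xs=np.where((l==k)&(H>.047)); hh=H[ys,xs]
        r=cv2.minAreaRect(np.stack([xs,ys],1).astype(np.float32)); p=np.array([.7-r[0][1]/1000,.5-r[0][0]/1000])
        o=[]
        for C,a in[((.5255,-.3178),-7.9),((.556,-.126),4.2)]:
            q=p-C; a=np.radians(a); o.append(np.round([q@[np.cos(a),np.sin(a)],q@[-np.sin(a),np.cos(a)]],3))
        print(np.round(p,3),"top %.3f"%np.percentile(hh,97),np.round(r[1]),"long",o[0],"short",o[1])
E
```

```text
clock: 41.2
position: [0.4512, -0.3073, 0.1976]
ee_rot: [0.0, 0.07, 0.998, -0.0]
contact_force: [0.1, 0.3, -1.0]
width: 0.0855
clock: 41.9
position: [0.3158, -0.172, 0.2862]
ee_rot: [-0.001, 0.07, 0.998, 0.0]
contact_force: [0.0, -0.5, 0.6]
width: 0.0853
top9
[ 0.597 -0.329] top 0.084 [60. 59.] long [ 0.072 -0.001] short [ 0.026 -0.206]
[ 0.594 -0.126] top 0.108 [51. 51.] long [0.041 0.2  ] short [ 0.038 -0.002]
[ 0.523 -0.319] top 0.122 [47. 47.] long [-0.002 -0.001] short [-0.047 -0.19 ]
[ 0.514 -0.129] top 0.089 [58. 57.] long [-0.037  0.185] short [-0.042 -0.   ]
[0.501 0.198] top 0.110 [81. 82.] long [-0.095  0.508] short [-0.031  0.327]
[ 0.447 -0.308] top 0.098 [50. 49.] long [-0.079 -0.001] short [-0.122 -0.173]
scene9
[ 0.6   -0.328] top 0.083 [62. 59.] long [0.075 0.001] short [ 0.029 -0.204]
[ 0.596 -0.124] top 0.107 [52. 55.] long [0.044 0.201] short [ 0.04  -0.001]
[ 0.528 -0.314] top 0.119 [45. 49.] long [0.002 0.005] short [-0.041 -0.185]
[ 0.518 -0.128] top 0.087 [58. 58.] long [-0.033  0.187] short [-0.038  0.001]
[0.505 0.201] top 0.108 [83. 81.] long [-0.091  0.511] short [-0.027  0.33 ]
[ 0.454 -0.304] top 0.096 [42. 52.] long [-0.072  0.004] short [-0.114 -0.17 ]
```

View pics/scene9.png

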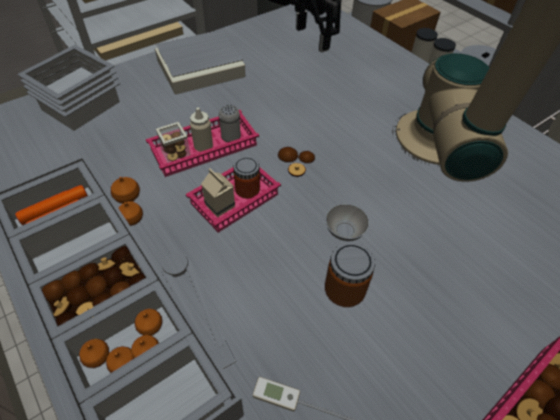

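View pics/top9.png

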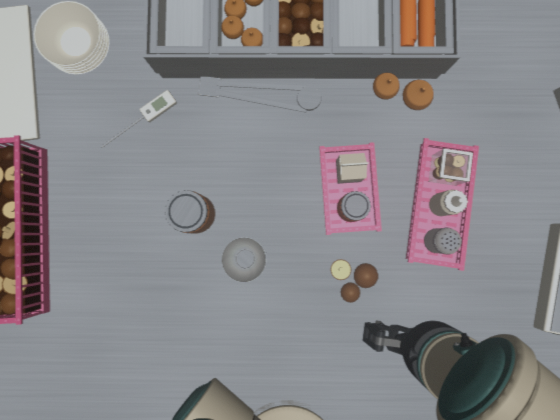

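Both views show all five pieces upright in their baskets. Their tops are about 5 mm higher than at the start, which is the basket floor height. The large jar (187,212) and bowl (244,260) have not moved and the arm touches nothing, so I hand in.

```bash
python3 -m creep '{"slide":[[0,0,0],[0,0,0],[0,0,0]],"twist":[[0,0,0],[0,0,0],[0,0,0]],"fingers":[1,1,1]}'; python3 -c "
from rig import order
print(order.sign_off())"
```

```text
clock: 42.3
position: [0.3163, -0.1727, 0.2869]
ee_rot: [-0.0, 0.071, 0.997, 0.0]
contact_force: [0.8, -0.4, -0.0]
width: 0.0855
the job is handed in; nothing more can be done
None
```

Both kits are made up and the job is handed in at about 42 s on the clock. The small jar and carton stand in the short basket. The tub, bottle and shaker stand in the long one. I lowered each piece until the wrist felt the floor (7–12 N), then let go.

**Last checks:** These used depth from the top and scene cameras.
- **Placement:** Every piece stands on its basket's centre line to within about 5 mm. Along the basket:

| Basket | Piece | Distance from centre along basket x (mm) |
|---|---|---|
| Long | tub | about +73 |
| Long | bottle | about 0 |
| Long | shaker | about −75 |
| Short | jar | about −40 |
| Short | carton | about +39 |

- **Seating:** Tops read 3–6 mm higher than on the counter (4–5 mm from the top camera), which fits the 5 mm basket floor. The pieces look upright, though I did not measure their tilt.
- **Left alone:** The large jar measured within 1 mm of its start. The bowl sits at the same pixels as before. The gripper is open and clear.

**Disagreements:** The two cameras differed by up to about 7 mm, most at the shaker and bottle, where each sees different sides. That is well inside the margins. No check failed.

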